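Seat the lugged head insert in the cylinder's locating ring and swing the clamp over it

ROBOT

A 6-joint arm with a two-finger parallel gripper is mounted at the origin on the work surface. World frame = base frame: x ahead of the robot, y to its left, z up, the work surface at z = 0. Lengths are in m, angles in degrees, forces in N, time in s.
With the tool pointing down it reaches from about 0.35 to 0.875 m from the base axis. Payload 4.2 kg.
Tool frame: the origin (TCP) lies midway between the tips of the shut fingers; the grasp point (between the pads) lies r.grasp_offset behind it (r.grasp_offset is the distance from the TCP to the grasp point, in m); z points along the fingers, y is the direction in which the jaws open and shut (so a half turn about z gives the same grasp; the last joint's range is limited). The gripper opens to 87 mm and grips with 3 to 60 N. Pads are 19 mm wide; open, the fingers measure 117 mm over their backs; the gripper's body (75 mm by 190 mm) begins 51 mm behind the grasp point.
Start: joints at [14.817, 22.042, 0.453, 0, -68.411, -14.817], TCP at [0.625, 0, 0.223] pointing down, gripper open.
Joint ranges: [-179.83, 179.83], [-69.29, 118.12], [-61.27, 80.66], [-181.25, 117.63], [-171.15, -9.14], [-177.46, 177.46]. Speed limits (degrees/s): [159.86, 159.86, 180, 180, 180, 180].

INTERFACE

Orientations are given as a 3x3 rotation matrix whose columns are the frame's x, y, z axes.
In Python, from station import sense, optics, r gives the robot as it stands. The module is installed in compiled form; this text tells all that it offers.
- The arm moves only by the tool servo_tool, never from a script. Its argument "deltas" is a list of rows, each an object with "slide": the shift along the tool's x, y, z in units of 25 mm (1.0 is 25 mm), a list of three; "spin": the turn about the tool's z in units of 8 degrees (1.0 is 8 degrees). A call has 1 to 10 rows; each row shifts and turns the pose as measured when the row begins, along the tool's axes as they then stand; what a row does not reach is not made up. A row lasts 1/10 s, in which the tool goes at most 50 mm and 8.59 degrees, less where a joint would pass 70% of its speed; a pose out of reach is approached as far as the arm can. A call is refused whole if a number of a shift passes 1 or a number of a turn 1, either way. A call with a gripper value outside its range is refused whole. "gripper" is the closure in counts, from 0 (fully open) to 255 (shut), set as the call begins (left out, the last holds). The fingers move at their own pace and stop on an object; the grip force is fixed at half the most. Time passes only in rows, so rows that do not move let the fingers close. It gives the time, the measured TCP pose, the force and the opening at its end, in the units of the state.
- sense(): the state, without advancing time (a new reading comes with each control period).
- optics.capture(name): name is "scene" or "side" or "wrist"; returns a dict with "frame" (400x640x3 uint8, red, green, blue), "camera_matrix" (3x3 intrinsics, pixels), "eye" and "rotation" of the camera in the world. Camera axes: x right, y down, z forward; pixel columns grow to the right and rows downward; lengths in m; the calibration is good to about 2 mm. A picture is of the moment at which its call begins. There is no depth.
- r.finish_job(): hands the job in, once; it reports no verdict.
The state is a dict: "time_s": time; "joints": joint angles; "joint_velocities": joint speeds; "effort": joint torques, N m; "tcp_pos": TCP position; "ee_rot": TCP orientation; "wrist_force": force on the tool from outside, world axes, zero at the start; "moment": the same for the moment, N m; "gripper_width": opening from 0.0 (shut) to 1.0 (fully open).
Only numpy, scipy, OpenCV 4.12 (cv2) and the standard library are available. Lean on these libraries where they do the work, as an engineer would, in place of code of your own. Each camera call takes 0.05 s, during which the arm holds its last target.

TASK

Pick up the aluminium insert that has two side lugs and set it in the ring on top of the engine cylinder, turning and shuffling it gently with a light touch (never pressing or twisting hard) until its lugs drop fully home into the ring's two slots. Then let go of it and swing the small clamp arm all the way in to its stop over the seated insert. Leave the plain lugless plug and everything else on the bench where they are.

Things in the scene. Friction and masses are not known exactly. Their poses are not given: they have to be found in the camera images.
- insert_mid (a point): Centre, half-way up, of the loose aluminium insert (about 0.15 to 0.23 kg, 53 mm tall, stands upright): 26.5 mm above its underside, z up. Round core 48 mm across, 17 mm high (lowest 4 mm tapers to 42 mm); on it a hexagonal boss 22 mm across flats, 17 to 53 mm above the underside, one pair of flats facing +x and -x, the others 60 degrees to either side.
- insert_lugs (a point): Point on the insert's axis level with its lugs' undersides: 5 mm above the insert's underside, 21.5 mm below insert_mid; same axes. Two lugs like each other stick out along +x and -x, 70 mm over their ends, 10 mm wide, 7 mm thick (5 to 12 mm above the underside). It coincides with seat when the insert is fully home; half a turn makes no difference.
- seat (a point): Centre of the seat on the engine cylinder (fixed aluminium casting), on the face of its square deck (116 x 116 mm, 75 mm above the bench). z up, y points to the clamp's hinge; the cylinder's yaw varies. A bore of 52 mm goes on 14 mm below the deck. Contact between insert and cylinder must stay light, well below 40 N.
- ring_top (a point): Centre of the top of the steel ring fixed on the deck, 8 mm above seat, same axes: 80 mm outside, bore 52 mm, two opposite slots 14 mm wide, open at both ends, down to the deck. Their line is clocked 0.15 to 1.0 rad anticlockwise (from above) from this x axis, not measured: find it by feel. Off them the lugs rest on the ring, 8 mm high; within about 0.05 rad and 2 mm they drop freely.
- clamp (a joint): Angle of the clamp arm about its upright hinge, rad: 0 = fully in, at its stop, pointing from the hinge to the seat's centre; grows as it swings out, clockwise seen from above, towards the cylinder's -x side (stop at 1.9). Starts 1.2 to 1.75 out; light friction (0.06 N m), stays where left.
- clamp_hinge (a point): On the axis of the clamp's hinge, 70 mm from the seat's centre along the cylinder's +y, level with the arm's underside (15 mm above the deck). Arm 52 mm long, 14 mm wide, 8 mm thick: it passes 3 mm above the core of a seated insert and runs into one that is not fully down.
- clamp_pin (a point): Centre, half-way up, of the upright round steel pin on the clamp arm, the thing to push or pinch: 10 mm in diameter, 28 mm tall above the arm's top face, 32 mm from the hinge's axis along the arm. The arm points along this point's -y.
- plug_mid (a point): Centre, half-way up, of a loose plug like the insert (same core and boss, 53 mm tall) but with no lugs: not wanted, leave it. The insert and the plug may stand in each other's place.
- piston_a: Loose dark piston standing on the bench, 54 mm in diameter, 58 mm tall; origin at the centre of its underside. Leave alone.
- piston_b: Another loose piston, same size; origin at the centre of its underside. Leave alone.
- wrist_pin: Loose steel wrist pin standing up, a tube 18 mm in diameter, 45 mm tall; origin at the centre of its underside. Leave alone.
- carton: Loose white carton 75 x 75 x 60 mm; origin at the centre of its underside. Leave alone.
- shim: Loose flat steel ring 62 mm in diameter, 5 mm thick; origin at the centre of its underside. Leave alone.
- driver: Loose screwdriver lying on the bench, 200 mm long along its x; origin under its middle. Leave alone.
Mind the look-alikes: they are no part of the job. Leave any green or turquoise look-alike of the part that bears seat alone.

How it is judged (in metres and radians):
On the way, in this order (a step that is already met when the one before it is completed fails the run):
1. the lugged insert is fully home: lugs down in the ring's slots, upright (z of insert_lugs in the frame of seat below 0.0025 m and horizontal distance between insert_lugs and seat below 0.005 m and angle between insert_lugs's own z axis and vertical below 0.06 rad), for 0.2 s.
2. the clamp arm is swung in over the seated insert (all of step 1 and value of joint clamp below 0.12 rad), for 0.2 s.
At the end, for the whole second after the job is handed in: The insert's lug undersides are within 2.5 mm of the deck (fully down), its axis within 5 mm of the seat's centre and upright within 0.06 rad, at rest; the clamp arm is in to within 0.12 rad of its stop and still (all of step 2 and linear speed of insert below 0.01 m/s and velocity of joint clamp below 0.05 rad/s); the robot touches nothing.
It fails at once if the insert is pressed or twisted against the cylinder, ring or clamp with more than 40 N (contact force between insert and cylinder above 40 N).
It fails at once if the plug or another bystander is moved by more than 20 mm (distance of any of plug_mid, piston_a, piston_b, wrist_pin, carton, shim, driver from where it was at the start of the episode above 0.02 m).
It also fails if it takes over 64 s, if anything falls off the work surface, if the arm or the gripper's body presses on something with over 40 N, if the wrist force passes 120 N, or if a joint passes its speed limit or range.

## Working session

There is one attempt and no reset: what is moved stays moved. The work goes in short steps, Python scripts to look and compute and a tool call to move; the robot and the scene stay as the last step left them, time stands still between calls to the robot, and variables do not carry over. Pictures are saved under pics/ and viewed, and the job is handed in when it is done.

Besides the shell and the picture viewer there is one more tool, called after "Emit:" as name([rows], argument=value, ...), one row to a line, values as JSON. servo_tool: Moves the arm, as the interface text tells. Its arguments: {"type":"object","properties":{"deltas":{"type":"array"},"gripper":{"type":"number"}},"required":["deltas"]}

```bash
mkdir -p pics; cat > h.py <<'E'
import cv2,numpy as np
from station import sense,optics,r
def snap(n,tag):
    c=optics.capture(n); f=c["frame"]; cv2.imwrite(f"pics/{tag}.png",f[:,:,::-1]); np.savez(f"{tag}.npz",**{k:np.array(c[k]) for k in("frame","camera_matrix","eye","rotation")}); return c
def load(tag): return dict(np.load(f"{tag}.npz"))
def ray(c,u,v,z):
    d=c["rotation"]@np.linalg.inv(c["camera_matrix"])@np.array([u,v,1.]); e=np.array(c["eye"]); return e+d*(z-e[2])/d[2]
def proj(c,p):
    q=np.array(c["rotation"]).T@(np.array(p)-c["eye"]); q=c["camera_matrix"]@q; return q[:2]/q[2]
E
python3 - <<'E'
from h import *
for n in("scene","side","wrist"):
    c=snap(n,n+"0"); print(n,c["eye"],c["camera_matrix"],c["rotation"])
s=sense();print(s,r.grasp_offset)
E
```

```text
scene [ 1.46777756 -0.47404889  1.20723219] [[490.38787885   0.         321.0601761 ]
 [  0.         490.38787885 198.86452117]
 [  0.           0.           1.        ]] [[ 0.42295213  0.66860132 -0.61162388]
 [ 0.9061302  -0.31675101  0.28035131]
 [-0.00628923 -0.67278605 -0.73981036]]
side [0.29271527 0.7742353  0.60802954] [[398.43470235   0.         308.79401212]
 [  0.         398.43470235 199.67759048]
 [  0.           0.           1.        ]] [[-0.96195231 -0.14684954  0.23039739]
 [-0.27312528  0.49496203 -0.82487282]
 [ 0.00709423 -0.85641567 -0.51623819]]
wrist [ 0.62588102 -0.07769178  0.38418687] [[289.93931432   0.         318.42487503]
 [  0.         289.93931432 199.76407846]
 [  0.           0.           1.        ]] [[-9.99999060e-01 -3.58281330e-04 -1.32318151e-03]
 [-7.17129394e-04  9.59353445e-01  2.82206400e-01]
 [ 1.16828946e-03  2.82207084e-01 -9.59352801e-01]]
{'time_s': 0.15, 'joints': array([ 1.48158438e+01,  2.20805420e+01,  3.98749267e-01, -2.05291703e-02,
       -6.84097621e+01, -1.48179396e+01]), 'joint_velocities': array([-0.02714802, -0.14428267,  0.24667091,  0.16576428,  0.00836281,
       -0.00205503]), 'effort': array([ 3.86667998e-04, -3.91052306e+01,  1.87588084e+01,  4.22235444e+00,
        1.23758311e-02, -1.38926293e-04]), 'tcp_pos': array([6.24560325e-01, 1.07253303e-05, 2.21718737e-01]), 'ee_rot': array([[-1.68617703e-04, -9.99998657e-01, -1.62997915e-03],
       [-9.99999982e-01,  1.68758954e-04, -8.65207232e-05],
       [ 8.67956807e-05,  1.62996453e-03, -9.99998668e-01]]), 'wrist_force': array([-0.39753798, -0.24267227,  0.01233473]), 'moment': array([ 0.02817146, -0.04126951, -0.02959692]), 'gripper_width': 1.0013130354022588} 0.0187
```

View pics/scene0.png

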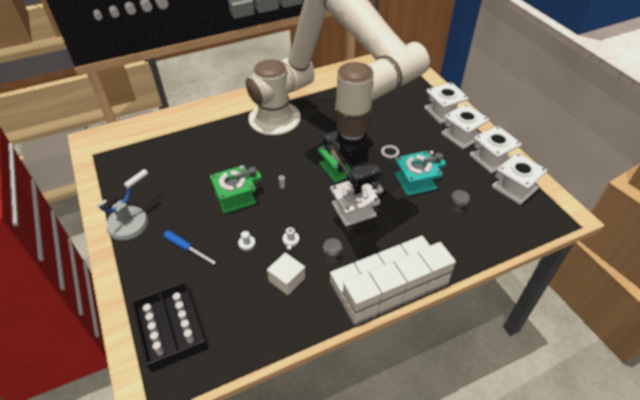

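View pics/side0.png

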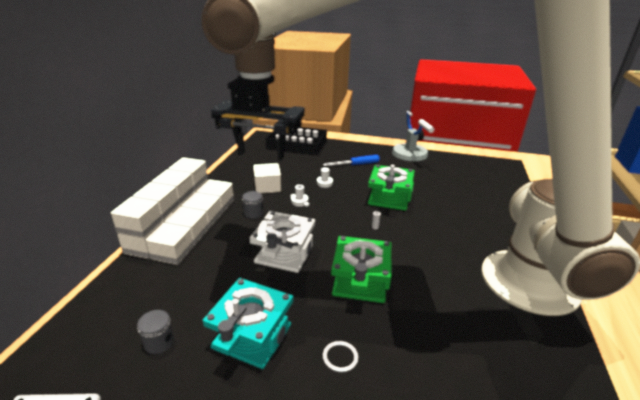

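View pics/wrist0.png

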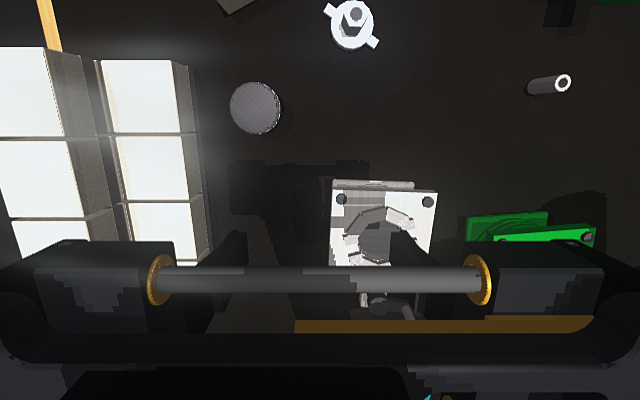

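```bash
python3 - <<'E'
from h import *
c=load("scene0");f=c["frame"][:,:,::-1]
a=cv2.resize(f[150:290,210:410],(800,560),interpolation=cv2.INTER_CUBIC)
cv2.imwrite("pics/z1.png",a)
c=load("side0");f=c["frame"][:,:,::-1]
cv2.imwrite("pics/z2.png",cv2.resize(f[155:275,230:390],(800,600),interpolation=cv2.INTER_CUBIC))
c=load("wrist0");f=c["frame"][:,:,::-1]
cv2.imwrite("pics/z3.png",cv2.resize(f[0:330,300:460],None,fx=1.8*1,fy=1.8,interpolation=cv2.INTER_CUBIC))
print("insert boss top",ray(c,353,15,.053),"core",ray(c,352,25,.017))
E
```

```text
insert boss top [ 0.59089007 -0.17341712  0.053     ] core [ 0.58786973 -0.17397775  0.017     ]
```

View pics/z1.png

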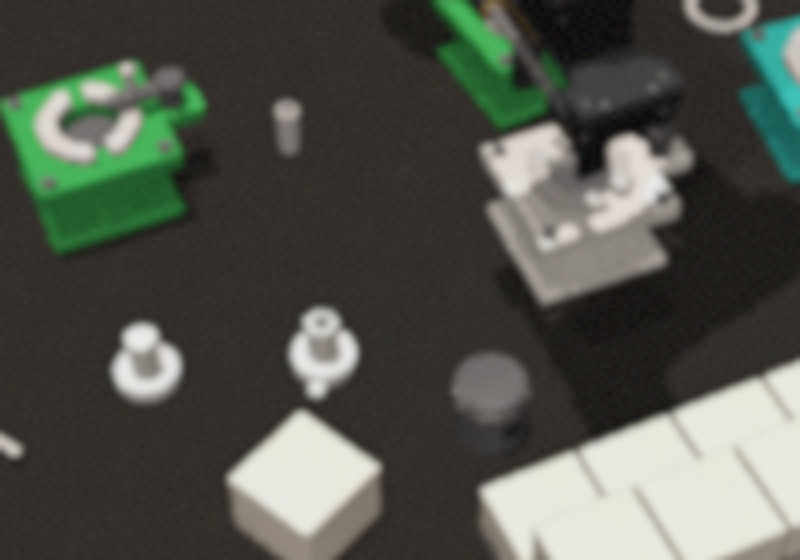

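View pics/z2.png

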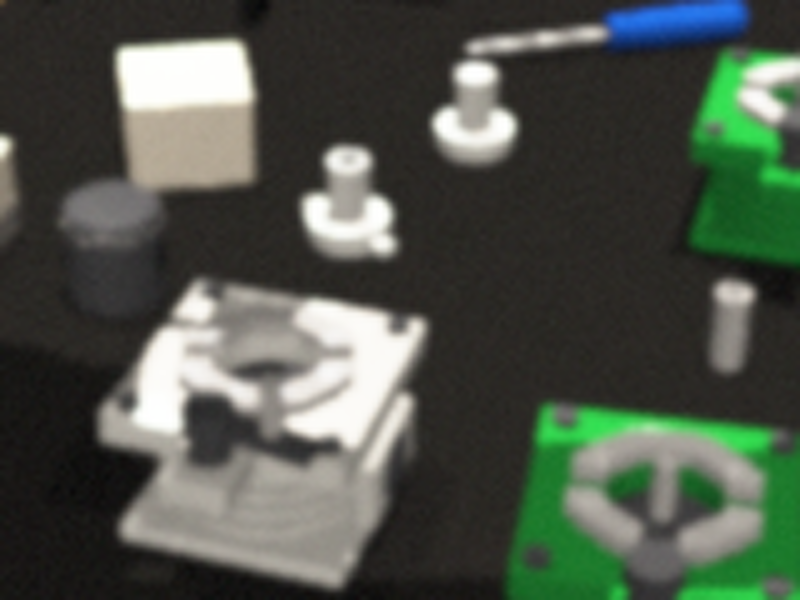

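View pics/z3.png

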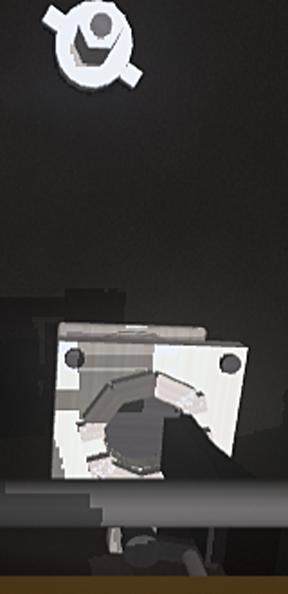

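Emit:
servo_tool([
  {"slide":[-1,1,0],"spin":0},
  {"slide":[-1,0,0],"spin":0},
  {"slide":[-1,0,0],"spin":0},
  {"slide":[-0.5,0,0],"spin":0},
  {"slide":[0,0,0],"spin":0},
])

```text
time_s: 0.65
tcp_pos: [0.5976, 0.0891, 0.2193]
ee_rot: [[-0.003, -1.0, -0.006], [-1.0, 0.003, -0.001], [0.001, 0.006, -1.0]]
wrist_force: [0.0, -0.8, -0.5]
gripper_width: 0.998
```

```bash
python3 - <<'E'
from h import *
c=snap("wrist","w1");f=c["frame"][:,:,::-1]
cv2.imwrite("pics/z4.png",cv2.resize(f[0:240,180:500],None,fx=2.5,fy=2.5,interpolation=cv2.INTER_CUBIC))
snap("scene","s1");c=snap("side","d1");f=c["frame"][:,:,::-1]
cv2.imwrite("pics/z5.png",cv2.resize(f[155:275,230:390],(800,600),interpolation=cv2.INTER_CUBIC))
E
```

```text
(no output)
```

View pics/z4.png

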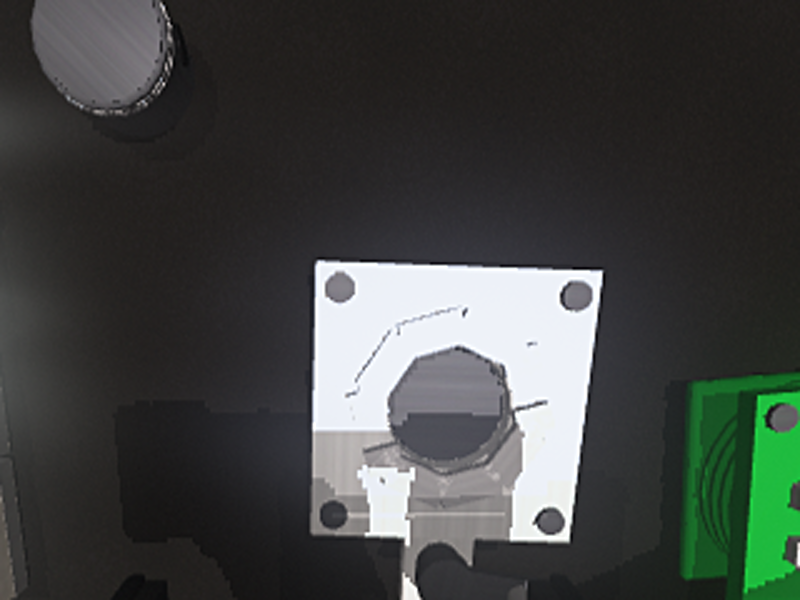

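View pics/w1.png

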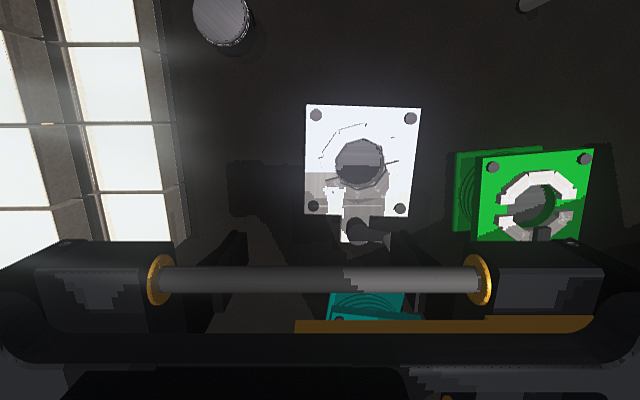

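```bash
python3 - <<'E'
from h import *
c=load("w1");f=c["frame"][95:240,290:440].astype(float)
g=np.clip((f-190)/65,0,1)**2*255
cv2.imwrite("pics/z6.png",cv2.resize(g[:,:,::-1].astype(np.uint8),None,fx=4,fy=4,interpolation=cv2.INTER_CUBIC))
c=load("s1");f=c["frame"][:,:,::-1]
a=cv2.resize(f[160:240,310:410],(800,640),interpolation=cv2.INTER_CUBIC)
cv2.imwrite("pics/z7.png",a[:600])
E
```

```text
(no output)
```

View pics/z6.png

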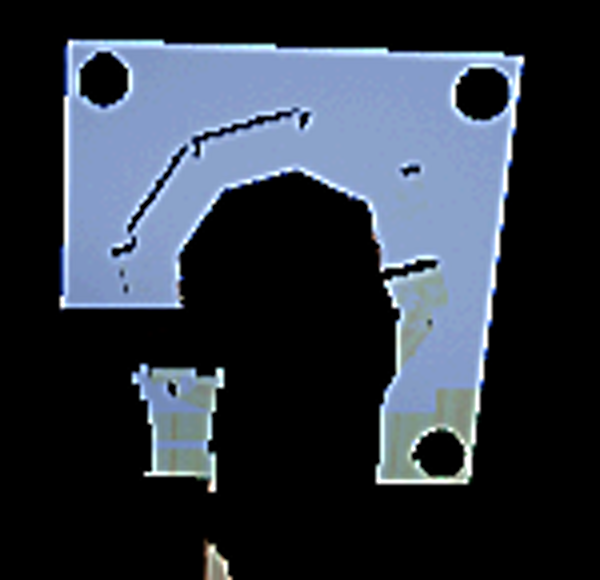

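View pics/z5.png

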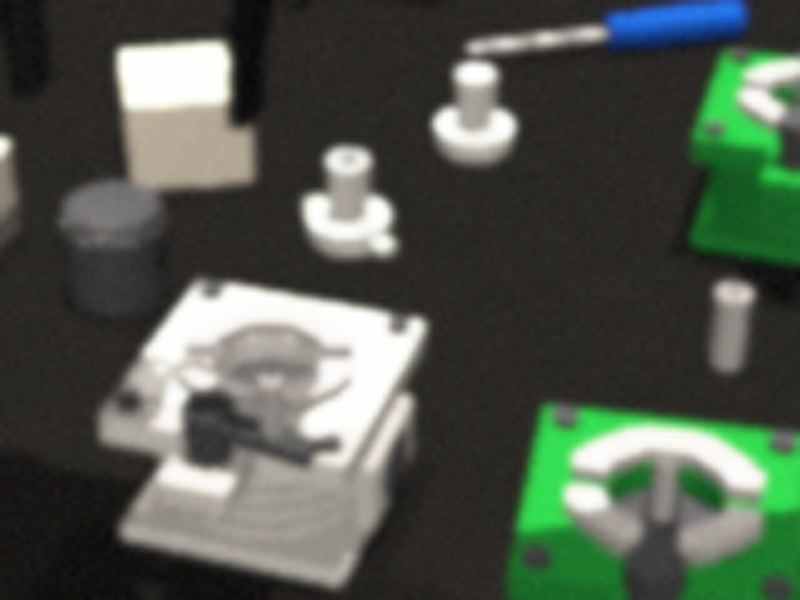

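View pics/z7.png

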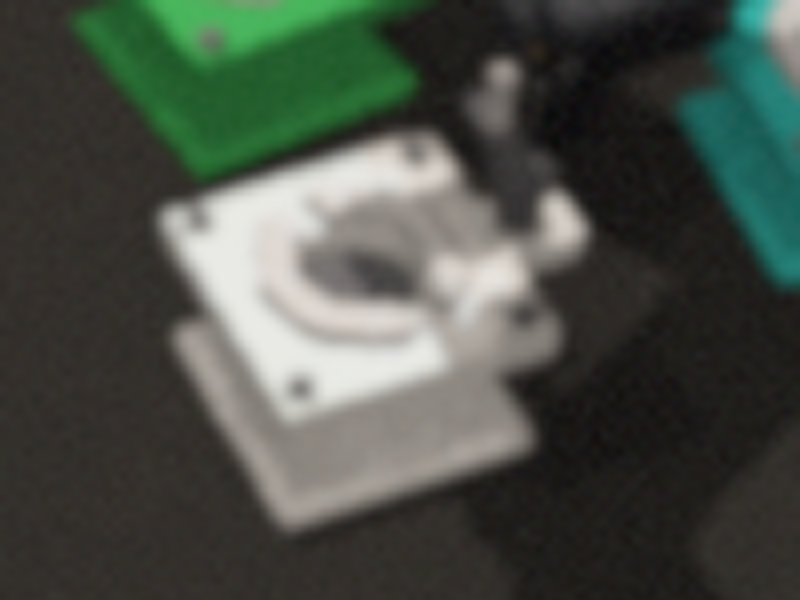

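```bash
python3 - <<'E'
from h import *
c=load("w1")
P=[ray(c,180+u/2.5,v/2.5,.075) for u,v in((316,261),(603,270),(571,543),(311,535))]
P=np.array(P);print(P.round(4)); ctr=P.mean(0);print("ctr",ctr, [np.linalg.norm(P[i]-P[i-1]) for i in range(4)])
ymid=(P[2]+P[3])/2-(P[0]+P[1])/2; xx=(P[0]+P[3])/2-(P[1]+P[2])/2
print("yaw from y",np.arctan2(-ymid[0],ymid[1]),"from x",np.arctan2(xx[1],xx[0]))
e=[ray(c,180+u/2.5,v/2.5,.083) for u,v in((547,402),(512,410),(393,443),(365,453))]
for q in e: print("edge",q.round(4))
d=e[3]-e[0];print("slot",np.arctan2(d[1],d[0]));d=e[1]-e[0];print(np.arctan2(d[1],d[0]));d=e[3]-e[2];print(np.arctan2(d[1],d[0]))
s=load("side0" if 0 else "d1")
for u,v in((190,350),(210,350),(325,350),(350,350)):print("side",ray(s,230+u/5,155+v/5,.083).round(4))
# side deck corners
for u,v in((203,278),(427,322),(345,470),(100,435)):print("sidecorner",ray(s,230+u/5,155+v/5,.075).round(4))
# hinge and clamp
for u,v in((210,395),(325,440)):print("clamp",ray(s,230+u/5,155+v/5,.110).round(4))
for z in (.1,.126):print("hinge?",ray(c,358,230,z))
E
```

```text
[[0.6099 0.0015 0.075 ]
 [0.4939 0.0051 0.075 ]
 [0.4968 0.1223 0.075 ]
 [0.6138 0.118  0.075 ]]
ctr [0.55360832 0.06171311 0.075     ] [np.float64(0.11662703950957132), np.float64(0.11610946689704163), np.float64(0.11719166741907598), np.float64(0.11699516248184173)]
yaw from y -0.02893065058079943 from x -0.03391705331357623
edge [0.5148 0.0574 0.083 ]
edge [0.5291 0.0607 0.083 ]
edge [0.5783 0.0745 0.083 ]
edge [0.59   0.0788 0.083 ]
slot 0.2766468400492892
0.22621983772042745
0.3481006471170959
side [0.5863 0.0709 0.083 ]
side [0.5775 0.0683 0.083 ]
side [0.5266 0.0533 0.083 ]
side [0.5156 0.05   0.083 ]
sidecorner [ 6.07e-01 -2.00e-04  7.50e-02]
sidecorner [0.4904 0.0061 0.075 ]
sidecorner [0.4947 0.1261 0.075 ]
sidecorner [0.6053 0.1328 0.075 ]
clamp [0.5512 0.1359 0.11  ]
clamp [0.4951 0.152  0.11  ]
hinge? [0.55681342 0.12725464 0.1       ]
hinge? [0.56075355 0.11658402 0.126     ]
```

Emit:
servo_tool([
  {"slide":[1,0.4,0],"spin":0},
  {"slide":[1,0,0],"spin":0},
  {"slide":[1,0,0],"spin":0},
  {"slide":[1,0,0],"spin":0},
  {"slide":[1,0,0],"spin":0},
  {"slide":[1,0,0],"spin":0},
  {"slide":[1,0,0],"spin":0},
  {"slide":[1,0,0],"spin":0},
  {"slide":[0,0,0],"spin":0},
])

```text
time_s: 1.7
tcp_pos: [0.5842, -0.1296, 0.2196]
ee_rot: [[-0.015, -1.0, -0.007], [-1.0, 0.015, -0.003], [0.003, 0.007, -1.0]]
wrist_force: [-0.4, 0.1, -0.8]
gripper_width: 0.997
```

```bash
python3 - <<'E'
from h import *
c=snap("wrist","w2");f=c["frame"][:,:,::-1]
cv2.imwrite("pics/z8.png",cv2.resize(f[80:230,270:420],None,fx=4,fy=4,interpolation=cv2.INTER_CUBIC))
E
```

```text
(no output)
```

View pics/w2.png

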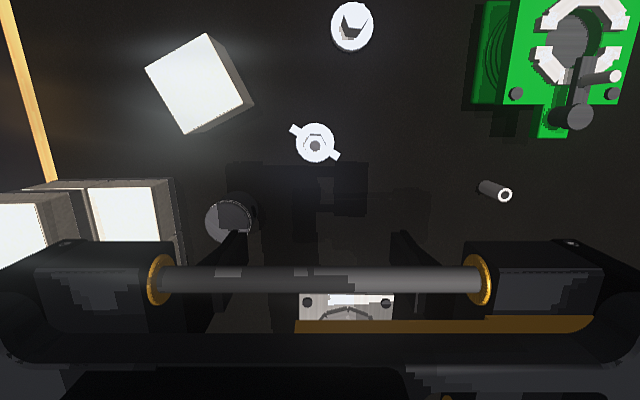

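View pics/z8.png

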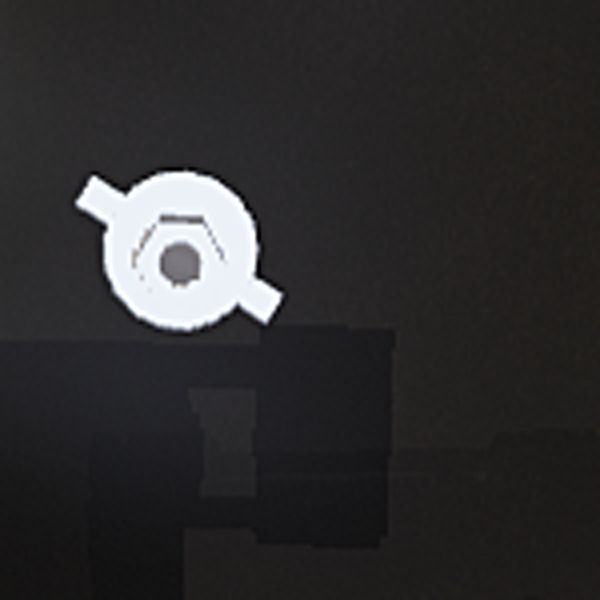

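```bash
python3 - <<'E'
from h import *
c=load("w2")
z=lambda u,v,h:ray(c,270+u/4,80+v/4,h)
a=z(85,190,.012);b=z(276,308,.012);print(a,b,(a+b)/2,np.linalg.norm(a-b),np.degrees(np.arctan2(*(b-a)[[1,0]])))
g=cv2.cvtColor(c["frame"],cv2.COLOR_RGB2GRAY);m=(g>150).astype(np.uint8)[80:230,270:420]
k=cv2.connectedComponentsWithStats(m)
i=1+np.argmax(k[2][1:,4]);m=(k[1]==i).astype(np.uint8)
cs,_=cv2.findContours(m,cv2.RETR_EXTERNAL,cv2.CHAIN_APPROX_NONE)
rr=cv2.minAreaRect(cs[0]);print(rr)
op=cv2.morphologyEx(m,cv2.MORPH_OPEN,cv2.getStructuringElement(cv2.MORPH_ELLIPSE,(21,21)))
lug=cv2.connectedComponentsWithStats(m-op);print(lug[2],lug[3])
mm=cv2.moments(op,True);print("core",ray(c,270+mm['m10']/mm['m00'],80+mm['m01']/mm['m00'],.015))
print("hole",z(180,263,.053))
for h in(.058,):print("piston",ray(c,228,215,h))
E
```

```text
[ 0.61684333 -0.19282859  0.012     ] [ 0.55741111 -0.15538854  0.012     ] [ 0.58712722 -0.17410857  0.012     ] 0.07024205196731494 147.79062685340483
((44.031044006347656, 62.027591705322266), (38.46292495727539, 48.563114166259766), 86.633544921875)
[[    0     0   150   150 21272]
 [   19    43    51    39  1228]] [[76.2301147  75.2287044 ]
 [44.53013029 61.87703583]]Traceback (most recent call last):
  File "<stdin>", line 12, in <module>
ZeroDivisionError: float division by zero
```

```bash
python3 - <<'E'
from h import *
c=load("w2")
print("hole",ray(c,270+45,80+263/4,.053)); print("piston",ray(c,228,217,.058)); print("carton",ray(c,253,105,.0),ray(c,205,37,.06),ray(c,240,100,.06))
c=load("wrist0");print("piston",ray(c,256,108,.058));print(sense()["tcp_pos"])
E
```

```text
hole [ 0.58752003 -0.17410783  0.053     ]
piston [ 0.69190676 -0.09285175  0.058     ]
carton [ 0.66464068 -0.22043174  0.        ] [ 0.69484169 -0.28315027  0.06      ] [ 0.66545597 -0.22348656  0.06      ]
piston [ 0.69245839 -0.08430585  0.058     ]
[ 0.58424528 -0.12852972  0.21959177]
```

Emit:
servo_tool([
  {"slide":[0,0,1],"spin":1},
  {"slide":[0,0,1],"spin":1},
  {"slide":[0,0,1],"spin":1},
  {"slide":[0,0,0],"spin":0.7},
  {"slide":[0.7,-0.5,0],"spin":0},
  {"slide":[0.6,-0.5,0],"spin":0},
  {"slide":[0,0,0],"spin":0},
  {"slide":[0,0,0],"spin":0},
])

```text
time_s: 2.55
tcp_pos: [0.588, -0.1686, 0.1423]
ee_rot: [[-0.525, -0.851, -0.006], [-0.851, 0.525, -0.001], [0.004, 0.004, -1.0]]
wrist_force: [0.1, -0.3, -0.2]
gripper_width: 0.997
```

```bash
cat >> h.py <<'E'
def need(x,y,z,yaw,p=True):
    s=sense();R=s["ee_rot"];d=R.T@(np.array([x,y,z])-s["tcp_pos"])
    jy=np.degrees(np.arctan2(R[1,1],R[0,1])); e=(yaw-jy+90)%180-90
    print("t",s["time_s"],"tcp",s["tcp_pos"].round(4),"jaw",round(jy,2),"slide",(d/.025).round(2),"spin",round(-e/8,2),"F",s["wrist_force"].round(1),"M",s["moment"].round(2),"w",round(s["gripper_width"],3),"tilt",R[:2,2].round(4))
E
python3 -c "
from h import *
need(.5873,-.1741,.022,-32.2)"
```

```text
t 2.55 tcp [ 0.588  -0.1686  0.1423] jaw 148.31 slide [ 0.18 -0.11  4.81] spin 0.06 F [ 0.1 -0.3 -0.2] M [ 0.01 -0.06  0.05] w 0.997 tilt [-0.0057 -0.0013]
```

Emit:
servo_tool([
  {"slide":[0.18,-0.1,1],"spin":0.06},
  {"slide":[0,0,1],"spin":0},
  {"slide":[0,0,1],"spin":0},
  {"slide":[0,0,0.6],"spin":0},
  {"slide":[0,0,0.3],"spin":0},
  {"slide":[0,0,0.1],"spin":0},
  {"slide":[0,0,0],"spin":0},
])

```text
time_s: 3.25
tcp_pos: [0.5897, -0.1691, 0.0424]
ee_rot: [[-0.528, -0.849, 0.001], [-0.849, 0.528, -0.001], [0.001, -0.002, -1.0]]
wrist_force: [-0.4, 0.5, 0.9]
gripper_width: 1.0
```

```bash
python3 -c "
from h import *
need(.5873,-.1741,.022,-32.2)"
```

```text
t 3.25 tcp [ 0.5897 -0.1691  0.0424] jaw 148.11 slide [ 0.22 -0.02  0.81] spin 0.04 F [-0.4  0.5  0.9] M [ 0.01 -0.07  0.03] w 1.0 tilt [ 0.0013 -0.0014]
```

Emit:
servo_tool([
  {"slide":[0.25,0,0.3],"spin":0.05},
  {"slide":[0.1,0,0.3],"spin":0},
  {"slide":[0,0,0.1],"spin":0},
  {"slide":[0,0,0],"spin":0},
])

```text
time_s: 3.65
tcp_pos: [0.5862, -0.1772, 0.026]
ee_rot: [[-0.534, -0.845, 0.006], [-0.845, 0.534, -0.002], [-0.002, -0.006, -1.0]]
wrist_force: [0.3, -0.9, 0.7]
gripper_width: 1.003
```

```bash
python3 -c "
from h import *
need(.5873,-.1741,.022,-32.2)"
```

```text
t 3.65 tcp [ 0.5862 -0.1772  0.026 ] jaw 147.69 slide [-0.13  0.03  0.16] spin -0.01 F [ 0.3 -0.9  0.7] M [-0.03 -0.06  0.02] w 1.003 tilt [ 0.006  -0.0018]
```

Emit:
servo_tool([
  {"slide":[-0.12,0,0.12],"spin":0},
  {"slide":[0,0,0],"spin":0},
])

```text
time_s: 3.85
tcp_pos: [0.5882, -0.1747, 0.0231]
ee_rot: [[-0.535, -0.845, 0.007], [-0.845, 0.535, -0.002], [-0.002, -0.007, -1.0]]
wrist_force: [-0.2, 0.1, -0.4]
gripper_width: 0.995
```

```bash
python3 - <<'E'
from h import *
need(.5873,-.1741,.022,-32.2)
c=snap("side","d3");f=c["frame"][:,:,::-1]
cv2.imwrite("pics/z9.png",cv2.resize(f[120:240,230:390],(800,600),interpolation=cv2.INTER_CUBIC))
E
```

```text
t 3.85 tcp [ 0.5882 -0.1747  0.0231] jaw 147.67 slide [-0.    0.04  0.04] spin -0.02 F [-0.2  0.1 -0.4] M [-0.01  0.03 -0.01] w 0.995 tilt [ 0.0067 -0.0019]
```

View pics/z9.png

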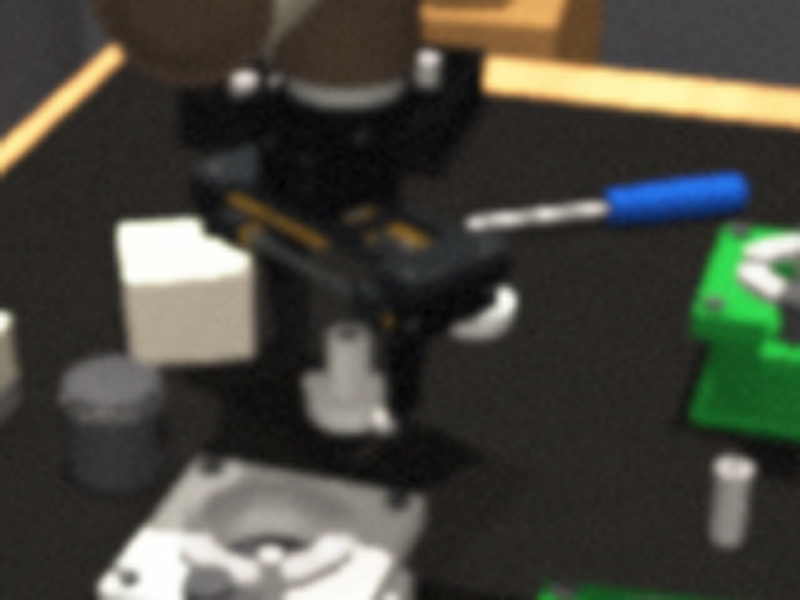

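The insert's boss stands between the fingers, about (345,350) in the zoom. Closing now.

Emit:
servo_tool([
  {"slide":[0,0,0]},
  {"slide":[0,0,0]},
  {"slide":[0,0,0]},
  {"slide":[0,0,0]},
  {"slide":[0,0,0]},
  {"slide":[0,0,0]},
  {"slide":[0,0,0]},
  {"slide":[0,0,0]},
], gripper=255)

```text
invalid input
```

Emit:
servo_tool([
  {"slide":[0,0,0]},
  {"slide":[0,0,-0.4]},
  {"slide":[0,0,-1]},
  {"slide":[0,0,0]},
  {"slide":[0,0,0]},
])

```text
invalid input
```

```bash
python3 - <<'E'
from h import *
need(.5536,.0617,.2,16)
c=snap("side","d4");f=c["frame"][:,:,::-1]
cv2.imwrite("pics/z10.png",cv2.resize(f[120:240,230:390],(800,600),interpolation=cv2.INTER_CUBIC))
E
```

```text
t 3.9 tcp [ 0.5883 -0.1748  0.0233] jaw 147.68 slide [-7.27  6.18 -7.1 ] spin -6.04 F [ 0.4 -0.7  0.2] M [ 0.01 -0.03 -0.01] w 0.997 tilt [ 0.0071 -0.002 ]
```

View pics/z10.png

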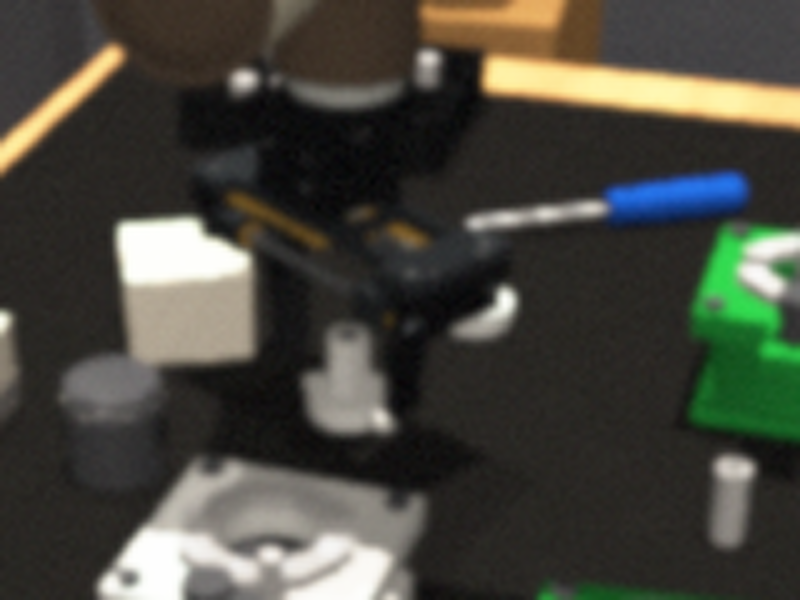

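The spin entry is required; nothing moved. Repeat.

Emit:
servo_tool([
  {"slide":[0,0,0],"spin":0},
  {"slide":[0,0,0],"spin":0},
  {"slide":[0,0,0],"spin":0},
  {"slide":[0,0,0],"spin":0},
  {"slide":[0,0,0],"spin":0},
  {"slide":[0,0,0],"spin":0},
  {"slide":[0,0,0],"spin":0},
  {"slide":[0,0,0],"spin":0},
], gripper=255)

```text
time_s: 4.75
tcp_pos: [0.5888, -0.1748, 0.024]
ee_rot: [[-0.534, -0.845, 0.008], [-0.845, 0.534, -0.002], [-0.003, -0.008, -1.0]]
wrist_force: [0.4, -0.1, 0.9]
gripper_width: 0.358
```

Emit:
servo_tool([
  {"slide":[0,0,0],"spin":0},
  {"slide":[0,0,0],"spin":0},
  {"slide":[0,0,0],"spin":0},
  {"slide":[0,0,0],"spin":0},
  {"slide":[0,0,0],"spin":0},
])

```text
time_s: 5.25
tcp_pos: [0.5883, -0.1746, 0.024]
ee_rot: [[-0.534, -0.845, 0.007], [-0.845, 0.534, -0.002], [-0.002, -0.007, -1.0]]
wrist_force: [0.3, -0.1, 0.7]
gripper_width: 0.247
```

```bash
python3 -c "
from h import *
need(.5536,.0617,.2,16)"
```

```text
t 5.25 tcp [ 0.5883 -0.1746  0.024 ] jaw 147.69 slide [-7.26  6.18 -7.07] spin -6.04 F [ 0.3 -0.1  0.7] M [0.13 0.08 0.01] w 0.247 tilt [ 0.0073 -0.002 ]
```

Emit:
servo_tool([
  {"slide":[0,0,-0.3],"spin":0},
  {"slide":[0,0,-0.8],"spin":-0.5},
  {"slide":[0,0,-0.9],"spin":-1},
  {"slide":[0,0,-0.9],"spin":-1},
  {"slide":[0,0,-0.9],"spin":-1},
  {"slide":[0,0,-0.8],"spin":-1},
  {"slide":[0,0,0],"spin":-1},
  {"slide":[0,0,0],"spin":-0.5},
  {"slide":[0,0,0],"spin":0},
])

```text
time_s: 6.15
tcp_pos: [0.5851, -0.1742, 0.1436]
ee_rot: [[0.302, -0.953, 0.003], [-0.953, -0.302, -0.0], [0.001, -0.002, -1.0]]
wrist_force: [0.9, 0.4, -1.8]
gripper_width: 0.25
```

```bash
python3 -c "
from h import *
need(.5536,.0617,.145,16)"
```

```text
t 6.15 tcp [ 0.5851 -0.1742  0.1436] jaw -162.45 slide [-9.37 -1.65 -0.06] spin 0.19 F [ 0.9  0.4 -1.8] M [-0.06  0.04 -0.06] w 0.25 tilt [ 0.0026 -0.0001]
```

Emit:
servo_tool([
  {"slide":[-0.9,-0.2,0],"spin":0.1},
  {"slide":[-1,-0.2,0],"spin":0},
  {"slide":[-1,-0.2,0],"spin":0},
  {"slide":[-1,-0.2,0],"spin":0},
  {"slide":[-1,-0.2,0],"spin":0},
  {"slide":[-1,-0.2,0],"spin":0},
  {"slide":[-1,-0.2,0],"spin":0},
  {"slide":[-0.8,-0.1,0],"spin":0},
  {"slide":[0,0,0],"spin":0},
  {"slide":[0,0,0],"spin":0},
])

```text
time_s: 7.15
tcp_pos: [0.5628, 0.0274, 0.1412]
ee_rot: [[0.267, -0.964, -0.004], [-0.964, -0.267, 0.0], [-0.001, 0.004, -1.0]]
wrist_force: [-0.2, 0.3, -1.4]
gripper_width: 0.249
```

```bash
python3 - <<'E'
from h import *
need(.5536,.0617,.12,16)
c=snap("side","d5");f=c["frame"][:,:,::-1]
cv2.imwrite("pics/z11.png",cv2.resize(f[155:275,230:390],(800,600),interpolation=cv2.INTER_CUBIC))
snap("wrist","w5")
c=snap("scene","s5");f=c["frame"][:,:,::-1]
cv2.imwrite("pics/z12.png",cv2.resize(f[140:230,310:430],(800,600),interpolation=cv2.INTER_CUBIC))
E
```

```text
t 7.15 tcp [0.5628 0.0274 0.1412] jaw -164.52 slide [-1.42 -0.01  0.85] spin -0.07 F [-0.2  0.3 -1.4] M [-0.05 -0.04  0.01] w 0.249 tilt [-0.0044  0.0001]
```

View pics/z11.png

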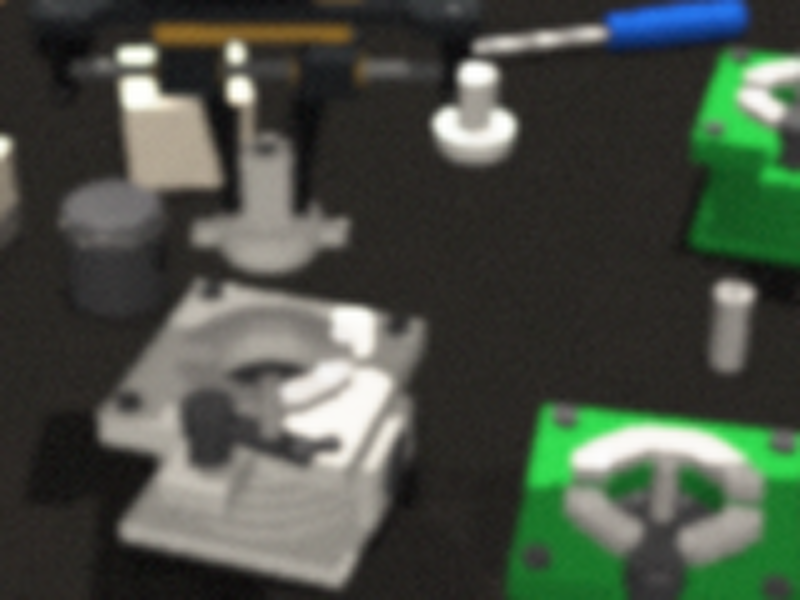

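View pics/w5.png

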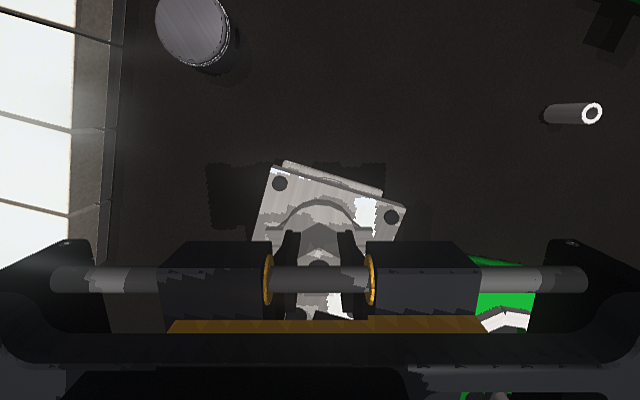

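View pics/z12.png

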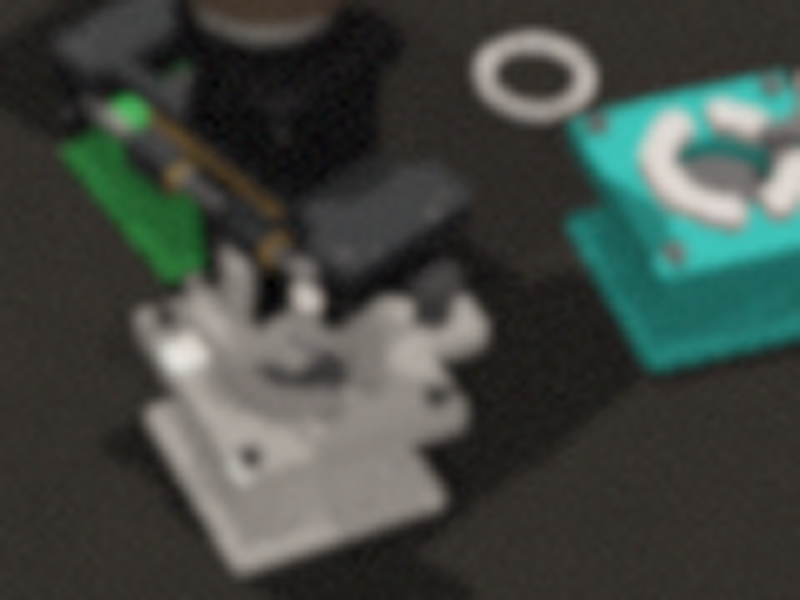

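Emit:
servo_tool([
  {"slide":[-0.6,0,0.2],"spin":0},
  {"slide":[-0.6,0,0.2],"spin":0},
  {"slide":[-0.2,0,0.2],"spin":0},
  {"slide":[0,0,0.2],"spin":0},
  {"slide":[0,0,0],"spin":0},
  {"slide":[0,0,0],"spin":0},
])

```text
time_s: 7.9
tcp_pos: [0.5526, 0.0611, 0.1189]
ee_rot: [[0.263, -0.965, -0.006], [-0.965, -0.263, -0.001], [-0.001, 0.006, -1.0]]
wrist_force: [0.4, -0.4, -1.8]
gripper_width: 0.25
```

```bash
python3 - <<'E'
from h import *
need(.5536,.0617,.106,16)
E
```

```text
t 7.9 tcp [0.5526 0.0611 0.1189] jaw -164.77 slide [-0.01 -0.05  0.52] spin -0.1 F [ 0.4 -0.4 -1.8] M [-0.04 -0.01  0.03] w 0.25 tilt [-0.0057 -0.0006]
```

Emit:
servo_tool([
  {"slide":[0,-0.05,0.2],"spin":-0.08},
  {"slide":[0,0,0.2],"spin":0},
  {"slide":[0,0,0.1],"spin":0},
  {"slide":[0,0,0],"spin":0},
])

```text
time_s: 8.3
tcp_pos: [0.5543, 0.0608, 0.1054]
ee_rot: [[0.273, -0.962, -0.005], [-0.962, -0.273, -0.001], [-0.001, 0.005, -1.0]]
wrist_force: [0.9, -0.5, -2.1]
gripper_width: 0.249
```

```bash
python3 - <<'E'
from h import *
need(.5536,.0617,.102,16)
c=snap("side","d6");f=c["frame"][:,:,::-1]
cv2.imwrite("pics/z13.png",cv2.resize(f[175:275,240:340],(600,600),interpolation=cv2.INTER_CUBIC))
c=snap("scene","s6");f=c["frame"][:,:,::-1]
cv2.imwrite("pics/z14.png",cv2.resize(f[150:230,310:410],(750,600),interpolation=cv2.INTER_CUBIC))
E
```

```text
t 8.3 tcp [0.5543 0.0608 0.1054] jaw -164.14 slide [-0.04  0.01  0.14] spin -0.02 F [ 0.9 -0.5 -2.1] M [-0.01  0.05 -0.02] w 0.249 tilt [-0.0052 -0.0006]
```

View pics/z13.png

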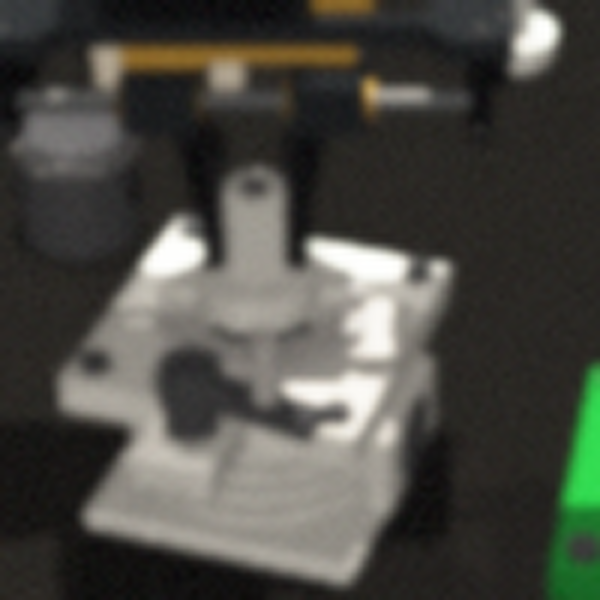

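View pics/z14.png

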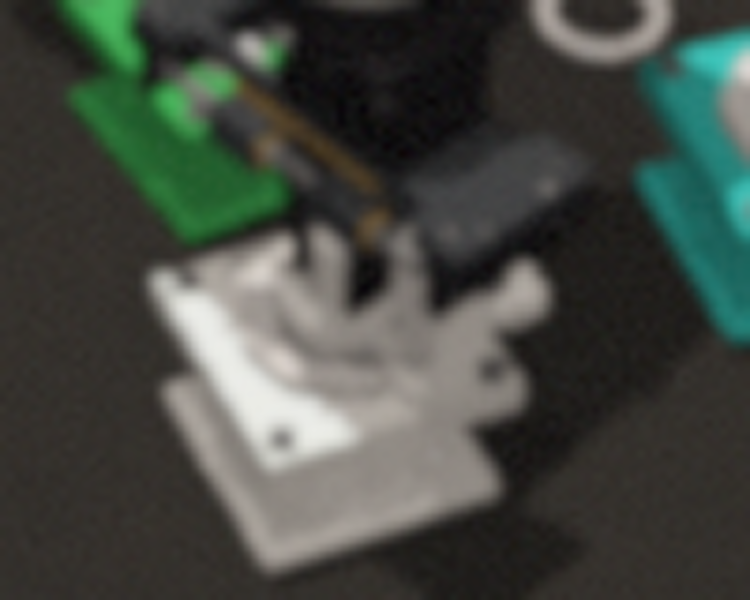

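Emit:
servo_tool([
  {"slide":[-0.04,0,0.08],"spin":0},
  {"slide":[0,0,0.08],"spin":0},
])

```text
time_s: 8.6
tcp_pos: [0.5546, 0.062, 0.1022]
ee_rot: [[0.273, -0.962, -0.003], [-0.962, -0.273, 0.0], [-0.001, 0.003, -1.0]]
wrist_force: [-1.0, 0.5, -2.1]
gripper_width: 0.247
```

Emit:
servo_tool([
  {"slide":[0,0,0.06],"spin":0},
])

```text
time_s: 8.7
tcp_pos: [0.5546, 0.0621, 0.1007]
ee_rot: [[0.273, -0.962, -0.003], [-0.962, -0.273, 0.0], [-0.001, 0.003, -1.0]]
wrist_force: [0.1, -0.9, -2.1]
gripper_width: 0.249
```

```bash
python3 - <<'E'
from h import *
need(.5536,.0617,.102,16)
E
```

```text
t 8.7 tcp [0.5546 0.0621 0.1007] jaw -164.13 slide [ 0.    0.04 -0.05] spin -0.02 F [ 0.1 -0.9 -2.1] M [-0.03  0.01 -0.02] w 0.249 tilt [-0.003   0.0001]
```

Emit:
servo_tool([
  {"slide":[0,0.03,0.06],"spin":0},
])

```text
time_s: 8.8
tcp_pos: [0.554, 0.0619, 0.0991]
ee_rot: [[0.273, -0.962, -0.003], [-0.962, -0.273, 0.0], [-0.001, 0.003, -1.0]]
wrist_force: [0.4, 0.3, -2.0]
gripper_width: 0.253
```

Emit:
servo_tool([
  {"slide":[0,0,0.06],"spin":0},
])

```text
time_s: 8.9
tcp_pos: [0.5538, 0.0619, 0.0974]
ee_rot: [[0.273, -0.962, -0.003], [-0.962, -0.273, 0.0], [-0.001, 0.003, -1.0]]
wrist_force: [-1.2, 0.0, -1.5]
gripper_width: 0.253
```

Emit:
servo_tool([
  {"slide":[0,0,0.05],"spin":0},
])

```text
time_s: 9.0
tcp_pos: [0.5538, 0.0619, 0.096]
ee_rot: [[0.274, -0.962, -0.003], [-0.962, -0.274, 0.0], [-0.001, 0.003, -1.0]]
wrist_force: [-0.7, 0.8, -1.4]
gripper_width: 0.246
```

Emit:
servo_tool([
  {"slide":[0,0,0.05],"spin":0},
])

```text
time_s: 9.1
tcp_pos: [0.5538, 0.0619, 0.0947]
ee_rot: [[0.274, -0.962, -0.003], [-0.962, -0.274, 0.0], [-0.001, 0.003, -1.0]]
wrist_force: [0.3, 1.2, -2.1]
gripper_width: 0.247
```

Emit:
servo_tool([
  {"slide":[0,0,0.03],"spin":0},
])

```text
time_s: 9.2
tcp_pos: [0.5537, 0.0618, 0.0941]
ee_rot: [[0.274, -0.962, -0.003], [-0.962, -0.274, -0.0], [-0.001, 0.003, -1.0]]
wrist_force: [-2.5, 0.3, 4.8]
gripper_width: 0.25
```

Emit:
servo_tool([
  {"slide":[0,0,0.03],"spin":0},
])

```text
time_s: 9.3
tcp_pos: [0.5537, 0.0617, 0.094]
ee_rot: [[0.274, -0.962, -0.003], [-0.962, -0.274, -0.0], [-0.0, 0.003, -1.0]]
wrist_force: [-3.6, -0.3, 5.9]
gripper_width: 0.251
```

Emit:
servo_tool([
  {"slide":[0,0,0],"spin":0},
  {"slide":[0,0,0],"spin":0},
  {"slide":[0,0,0],"spin":0},
  {"slide":[0,0,0],"spin":0},
  {"slide":[0,0,0],"spin":0},
  {"slide":[0,0,0],"spin":0},
], gripper=120)

```text
time_s: 9.9
tcp_pos: [0.5554, 0.0622, 0.0949]
ee_rot: [[0.274, -0.962, 0.001], [-0.962, -0.274, 0.001], [-0.0, -0.001, -1.0]]
wrist_force: [-0.1, -0.4, 0.3]
gripper_width: 0.525
```

Emit:
servo_tool([
  {"slide":[0,0,-0.4],"spin":0},
  {"slide":[0,0,-0.8],"spin":0},
  {"slide":[0,0,-1],"spin":0},
  {"slide":[0,0,-0.8],"spin":0},
  {"slide":[0,0,0],"spin":0},
])

```text
time_s: 10.4
tcp_pos: [0.5555, 0.0619, 0.1744]
ee_rot: [[0.275, -0.961, 0.001], [-0.961, -0.275, -0.0], [0.001, -0.001, -1.0]]
wrist_force: [0.4, -0.2, -0.2]
gripper_width: 0.528
```

```bash
python3 - <<'E'
from h import *
need(.5536,.0617,.102,16)
c=snap("side","d7");f=c["frame"][:,:,::-1]
cv2.imwrite("pics/z15.png",cv2.resize(f[175:275,240:340],(600,600),interpolation=cv2.INTER_CUBIC))
c=snap("scene","s7");f=c["frame"][:,:,::-1]
cv2.imwrite("pics/z16.png",cv2.resize(f[150:230,310:410],(750,600),interpolation=cv2.INTER_CUBIC))
snap("wrist","w7")
E
```

```text
t 10.4 tcp [0.5555 0.0619 0.1744] jaw -164.05 slide [-0.02  0.08  2.9 ] spin -0.01 F [ 0.4 -0.2 -0.2] M [-0.   -0.07 -0.01] w 0.528 tilt [ 0.0007 -0.0004]
```

View pics/z15.png

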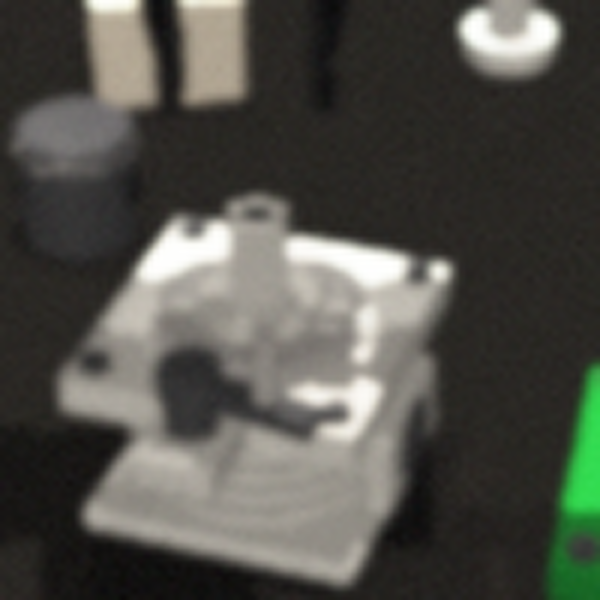

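View pics/z16.png

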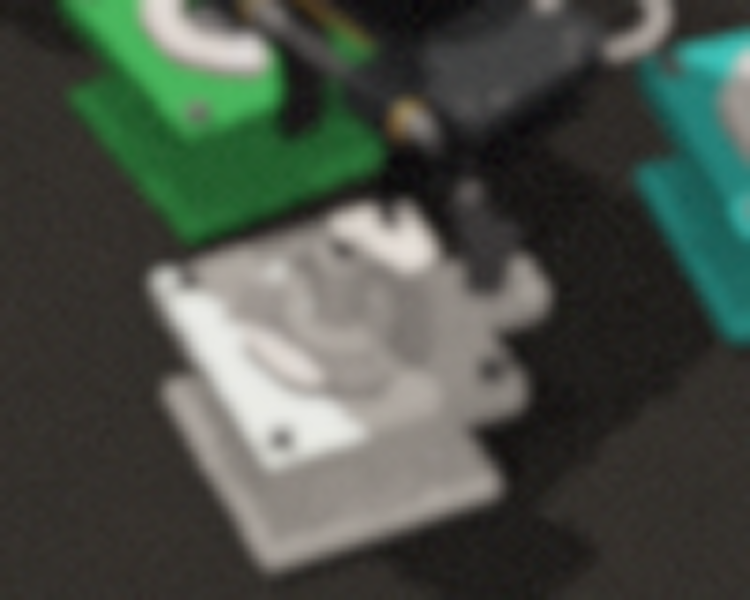

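View pics/w7.png

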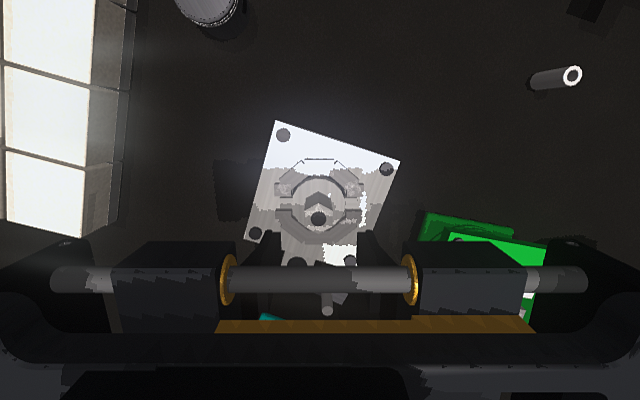

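```bash
python3 - <<'E'
from h import *
S=np.array([.5536,.0617]);yaw=-.031
ex=np.array([np.cos(yaw),np.sin(yaw)]);ey=np.array([-np.sin(yaw),np.cos(yaw)])
H=S+.07*ey;print(H)
d=load("d7");s=load("s1");w=load("w7")
for c,n,f in((d,"side",lambda p:((p-[240,175])*6)),(s,"scene",lambda p:(p-[310,160])*8),(w,"wrist",lambda p:p)):
  print(n,"hinge top",f(proj(c,[*H,.098])).round(0))
  for t in(1.2,1.4,1.6,1.75):
    P=H+.032*(-np.sin(t)*ex-np.cos(t)*ey);E=H+.052*(-np.sin(t)*ex-np.cos(t)*ey)
    print(n,t,P.round(4),"pin top",f(proj(c,[*P,.126])).round(0),"base",f(proj(c,[*P,.098])).round(0),"end",f(proj(c,[*E,.094])).round(0))
E
```

```text
[0.55576965 0.13166637]
side hinge top [186. 372.]
side 1.2 [0.5256 0.121 ] pin top [273. 305.] base [275. 370.] end [331. 377.]
side 1.4 [0.5241 0.1272] pin top [272. 316.] base [274. 380.] end [329. 394.]
side 1.6 [0.5238 0.1336] pin top [267. 326.] base [269. 391.] end [322. 411.]
side 1.75 [0.5245 0.1383] pin top [260. 333.] base [262. 398.] end [312. 424.]
scene hinge top [519. 171.]
scene 1.2 [0.5256 0.121 ] pin top [463.  80.] base [459. 130.] end [421. 112.]
scene 1.4 [0.5241 0.1272] pin top [475.  72.] base [471. 123.] end [440. 100.]
scene 1.6 [0.5238 0.1336] pin top [489.  67.] base [485. 117.] end [463.  92.]
scene 1.75 [0.5245 0.1383] pin top [501.  65.] base [496. 115.] end [481.  88.]
wrist hinge top [296. 278.]
wrist 1.2 [0.5256 0.121 ] pin top [332. 295.] base [331. 276.] end [352. 273.]
wrist 1.4 [0.5241 0.1272] pin top [332. 301.] base [330. 283.] end [351. 283.]
wrist 1.6 [0.5238 0.1336] pin top [330. 308.] base [329. 288.] end [348. 292.]
wrist 1.75 [0.5245 0.1383] pin top [328. 312.] base [327. 292.] end [345. 298.]
```

Emit:
servo_tool([
  {"slide":[0,0,0],"spin":-1},
  {"slide":[0,0,0],"spin":-1},
  {"slide":[0,0,0],"spin":-1},
  {"slide":[0,0,0],"spin":-0.1},
  {"slide":[0,0,0],"spin":0},
], gripper=255)

```text
time_s: 11.05
tcp_pos: [0.5491, 0.0602, 0.1639]
ee_rot: [[0.661, -0.75, -0.02], [-0.75, -0.661, -0.006], [-0.009, 0.018, -1.0]]
wrist_force: [-1.5, -0.2, 0.9]
gripper_width: 0.16
```

```bash
cat >> h.py <<'E'
def arc(ts,off=16,tr=-6,z=.113):
    S=np.array([.5536,.0617]);yaw=-.031
    ex=np.array([np.cos(yaw),np.sin(yaw)]);ey=np.array([-np.sin(yaw),np.cos(yaw)])
    H=S+.07*ey;n=np.array([.66,-.75]);t_=np.array([.75,.66]);out=[]
    for t in ts: out.append(H+.032*(-np.sin(t)*ex-np.cos(t)*ey)-off*1e-3*n+tr*1e-3*t_)
    return np.array(out)
E
python3 - <<'E'
from h import *
q=arc([1.72],28)[0];print(q);need(*q,.113,41.3)
w=load("w1");print([ray(w,u,v,.075) for u,v in((478,158),(590,150))])
E
```

```text
[0.50130782 0.15444173]
t 11.05 tcp [0.5491 0.0602 0.1639] jaw -138.58 slide [-4.08 -1.1   2.05] spin 0.01 F [-1.5 -0.2  0.9] M [-0.05 -0.03  0.06] w 0.16 tilt [-0.0195 -0.0057]
[array([0.4285088 , 0.05585345, 0.075     ]), array([0.31119383, 0.04771956, 0.075     ])]
```

Emit:
servo_tool([
  {"slide":[-0.9,-0.25,0],"spin":0},
  {"slide":[-1,-0.25,0],"spin":0},
  {"slide":[-1,-0.25,0],"spin":0},
  {"slide":[-0.9,-0.25,0],"spin":0},
  {"slide":[0,0,0],"spin":0},
  {"slide":[0,0,0],"spin":0},
])

```text
time_s: 11.65
tcp_pos: [0.5027, 0.1496, 0.1607]
ee_rot: [[0.649, -0.761, -0.026], [-0.761, -0.649, -0.009], [-0.01, 0.025, -1.0]]
wrist_force: [-0.1, 0.3, 0.1]
gripper_width: 0.002
```

```bash
python3 - <<'E'
from h import *
q=arc([1.72],28)[0];print(q);need(*q,.113,41.3)
E
```

```text
[0.50130782 0.15444173]
t 11.65 tcp [0.5027 0.1496 0.1607] jaw -139.54 slide [-0.16 -0.13  1.91] spin -0.1 F [-0.1  0.3  0.1] M [-0.04 -0.03 -0.03] w 0.002 tilt [-0.0258 -0.0089]
```

Emit:
servo_tool([
  {"slide":[-0.2,-0.1,0.5],"spin":0},
  {"slide":[0,0,0.5],"spin":0},
  {"slide":[0,0,0.5],"spin":0},
  {"slide":[0,0,0.2],"spin":0},
  {"slide":[0,0,0],"spin":0},
])

```text
time_s: 12.15
tcp_pos: [0.5003, 0.1521, 0.1132]
ee_rot: [[0.642, -0.766, -0.028], [-0.766, -0.642, -0.01], [-0.011, 0.028, -1.0]]
wrist_force: [0.6, 0.2, 0.7]
gripper_width: 0.01
```

```bash
python3 - <<'E'
from h import *
q=arc([1.72],28)[0];print(q);need(*q,.113,41.3)
c=snap("side","d8");f=c["frame"][:,:,::-1]
cv2.imwrite("pics/z17.png",cv2.resize(f[175:275,240:340],(600,600),interpolation=cv2.INTER_CUBIC))
E
```

```text
[0.50130782 0.15444173]
t 12.15 tcp [0.5003 0.1521 0.1132] jaw -140.02 slide [-0.04 -0.09  0.01] spin -0.17 F [0.6 0.2 0.7] M [-0.03 -0.02  0.05] w 0.01 tilt [-0.0284 -0.0101]
```

View pics/z17.png

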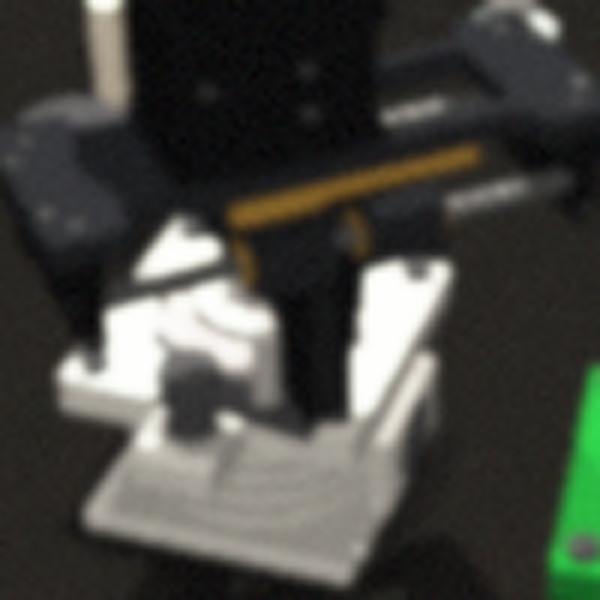

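```bash
python3 - <<'E'
from h import *
s=sense();R=s["ee_rot"][:2,:2]
ts=[1.72,1.5,1.25,1.0,.75,.5,.25,0,-.05]
q=arc(ts);prev=s["tcp_pos"][:2]
for t,p in zip(ts,q):
    d=R.T@(p-prev)/.025;prev=p;print(t,p.round(4),d.round(2))
E
```

```text
1.72 [0.5092 0.1454] [ 0.43 -0.1 ]
1.5 [0.5087 0.1384] [0.2 0.2]
1.25 [0.51   0.1306] [0.27 0.16]
1.0 [0.5133 0.1233] [0.31 0.09]
0.75 [0.5182 0.117 ] [0.32 0.01]
0.5 [0.5245 0.1121] [ 0.31 -0.07]
0.25 [0.5318 0.109 ] [ 0.28 -0.14]
0 [0.5397 0.1077] [ 0.24 -0.21]
-0.05 [0.5413 0.1077] [ 0.04 -0.05]
```

Emit:
servo_tool([
  {"slide":[0.2,-0.05,0],"spin":0},
  {"slide":[0.2,-0.05,0],"spin":0},
  {"slide":[0.2,0.2,0],"spin":0},
  {"slide":[0.26,0.16,0],"spin":0},
  {"slide":[0.3,0.1,0],"spin":0},
])

```text
time_s: 12.7
tcp_pos: [0.51, 0.1239, 0.114]
ee_rot: [[0.641, -0.767, -0.034], [-0.767, -0.641, -0.007], [-0.016, 0.031, -0.999]]
wrist_force: [-3.7, 2.7, 1.9]
gripper_width: 0.001
```

```bash
python3 - <<'E'
from h import *
q=arc([1.0])[0];print(q);need(*q,.113,40)
c=snap("side","d9");f=c["frame"][:,:,::-1]
cv2.imwrite("pics/z18.png",cv2.resize(f[175:275,240:340],(600,600),interpolation=cv2.INTER_CUBIC))
E
```

```text
[0.51325962 0.12325961]
t 12.7 tcp [0.51   0.1239 0.114 ] jaw -140.11 slide [ 0.1  -0.08  0.04] spin -0.01 F [-3.7  2.7  1.9] M [ 0.66  1.07 -0.05] w 0.001 tilt [-0.0342 -0.0075]
```

View pics/z18.png

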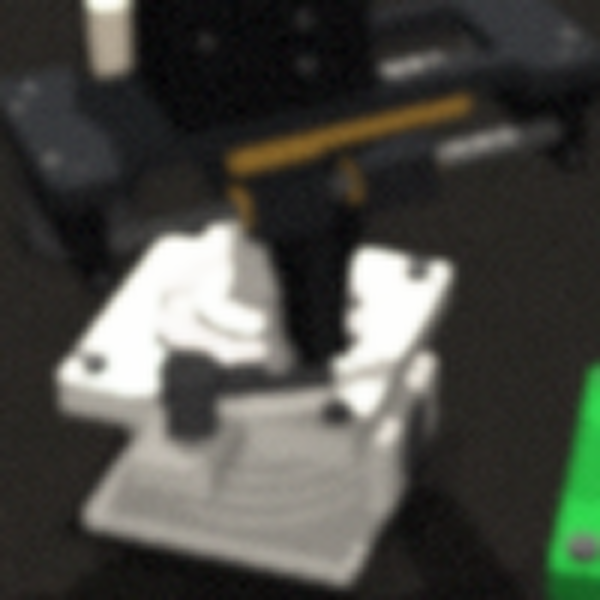

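The arm is following (its end is now at about (330,380), further in), with a light push force. Continuing.

Emit:
servo_tool([
  {"slide":[0.3,-0.05,0],"spin":0},
  {"slide":[0.3,-0.04,0],"spin":0},
  {"slide":[0.28,-0.08,0],"spin":0},
])

```text
time_s: 13.05
tcp_pos: [0.5251, 0.1073, 0.1135]
ee_rot: [[0.639, -0.768, -0.041], [-0.769, -0.639, -0.009], [-0.019, 0.037, -0.999]]
wrist_force: [-2.3, 1.0, 1.9]
gripper_width: 0.002
```

```bash
python3 - <<'E'
from h import *
for t in(.5,.25,0):
  q=arc([t])[0];print(q);need(*q,.113,40)
E
```

```text
[0.52450498 0.11211273]
t 13.05 tcp [0.5251 0.1073 0.1135] jaw -140.22 slide [-0.16 -0.11  0.02] spin -0.03 F [-2.3  1.   1.9] M [ 0.26  0.91 -0.01] w 0.002 tilt [-0.0406 -0.0088]
[0.53183552 0.10896145]
t 13.05 tcp [0.5251 0.1073 0.1135] jaw -140.22 slide [ 0.12 -0.25  0.01] spin -0.03 F [-2.3  1.   1.9] M [ 0.26  0.91 -0.01] w 0.002 tilt [-0.0406 -0.0088]
[0.53971781 0.10772174]
t 13.05 tcp [0.5251 0.1073 0.1135] jaw -140.22 slide [ 0.36 -0.46 -0.  ] spin -0.03 F [-2.3  1.   1.9] M [ 0.26  0.91 -0.01] w 0.002 tilt [-0.0406 -0.0088]
```

Emit:
servo_tool([
  {"slide":[0.1,-0.2,0],"spin":0},
  {"slide":[0.15,-0.15,0],"spin":0},
])

```text
time_s: 13.25
tcp_pos: [0.5368, 0.1077, 0.1131]
ee_rot: [[0.638, -0.769, -0.04], [-0.769, -0.639, -0.009], [-0.019, 0.037, -0.999]]
wrist_force: [-3.3, 2.0, 1.1]
gripper_width: 0.005
```

```bash
python3 - <<'E'
from h import *
need(*arc([0])[0],.113,40)
c=snap("side","d10");f=c["frame"][:,:,::-1]
cv2.imwrite("pics/z19.png",cv2.resize(f[175:275,240:340],(600,600),interpolation=cv2.INTER_CUBIC))
E
```

```text
t 13.25 tcp [0.5368 0.1077 0.1131] jaw -140.28 slide [ 0.07 -0.09 -0.  ] spin -0.03 F [-3.3  2.   1.1] M [ 0.35  0.86 -0.05] w 0.005 tilt [-0.0404 -0.0086]
```

View pics/z19.png

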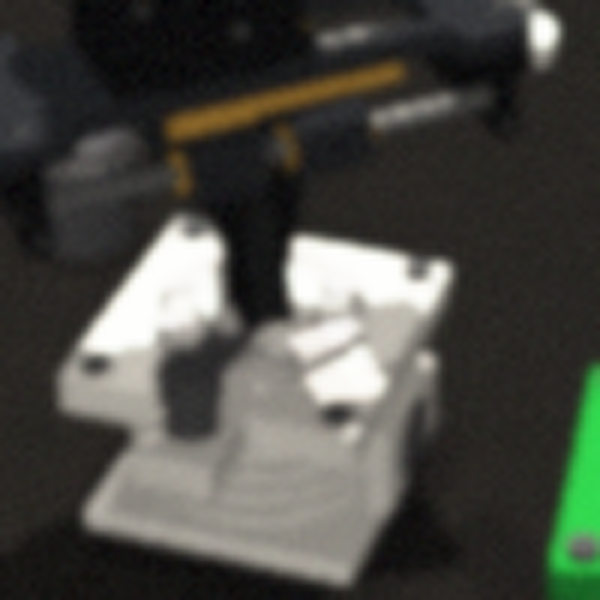

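Almost in. Short steps until the stop is felt.

Emit:
servo_tool([
  {"slide":[0.08,-0.08,0],"spin":0},
])

```text
time_s: 13.4
tcp_pos: [0.5402, 0.1076, 0.1128]
ee_rot: [[0.638, -0.769, -0.041], [-0.77, -0.639, -0.009], [-0.019, 0.037, -0.999]]
wrist_force: [-10.5, 4.2, 5.1]
gripper_width: 0.008
```

Emit:
servo_tool([
  {"slide":[0.06,-0.06,0],"spin":0},
])

```text
time_s: 13.5
tcp_pos: [0.5407, 0.1078, 0.1125]
ee_rot: [[0.638, -0.769, -0.045], [-0.77, -0.638, -0.009], [-0.022, 0.04, -0.999]]
wrist_force: [-10.2, 5.6, 7.2]
gripper_width: 0.009
```

Emit:
servo_tool([
  {"slide":[0.06,-0.06,0],"spin":0},
])

```text
time_s: 13.6
tcp_pos: [0.5414, 0.1084, 0.1123]
ee_rot: [[0.638, -0.769, -0.049], [-0.77, -0.638, -0.008], [-0.025, 0.043, -0.999]]
wrist_force: [-5.7, 4.2, 2.5]
gripper_width: 0.008
```

Emit:
servo_tool([
  {"slide":[-0.3,0.1,0],"spin":0},
  {"slide":[-0.5,0.1,0],"spin":0},
  {"slide":[0,0,-0.5],"spin":0},
  {"slide":[0,0,-1],"spin":0},
  {"slide":[0,0,-1],"spin":0},
  {"slide":[-1,0,-1],"spin":0},
  {"slide":[-1,0,0],"spin":0},
  {"slide":[-1,0,0],"spin":0},
  {"slide":[0,0,0],"spin":0},
])

```text
time_s: 14.5
tcp_pos: [0.4852, 0.1837, 0.2145]
ee_rot: [[0.641, -0.767, -0.027], [-0.768, -0.641, -0.003], [-0.015, 0.022, -1.0]]
wrist_force: [-0.3, -0.3, 1.3]
gripper_width: 0.002
```

```bash
python3 - <<'E'
from h import *
need(*arc([0])[0],.113,40)
c=snap("side","d11");f=c["frame"][:,:,::-1]
cv2.imwrite("pics/z20.png",cv2.resize(f[175:275,240:340],(600,600),interpolation=cv2.INTER_CUBIC))
c=snap("wrist","w11")
c=snap("scene","s11");f=c["frame"][:,:,::-1]
cv2.imwrite("pics/z21.png",cv2.resize(f[150:230,310:410],(750,600),interpolation=cv2.INTER_CUBIC))
E
```

```text
t 14.5 tcp [0.4852 0.1837 0.2145] jaw -140.13 slide [3.79 0.18 4.01] spin -0.02 F [-0.3 -0.3  1.3] M [-0.09 -0.05  0.01] w 0.002 tilt [-0.0268 -0.0028]
```

View pics/z20.png

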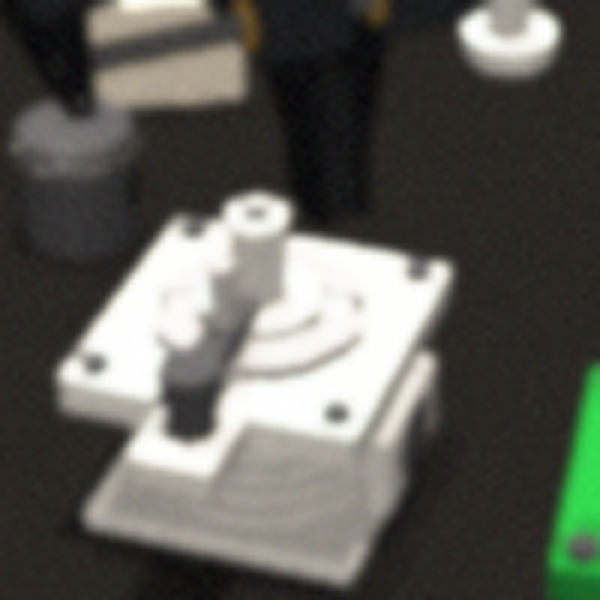

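View pics/w11.png

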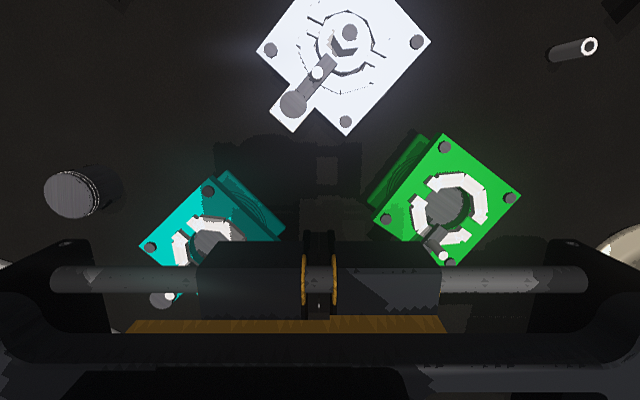

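View pics/s11.png

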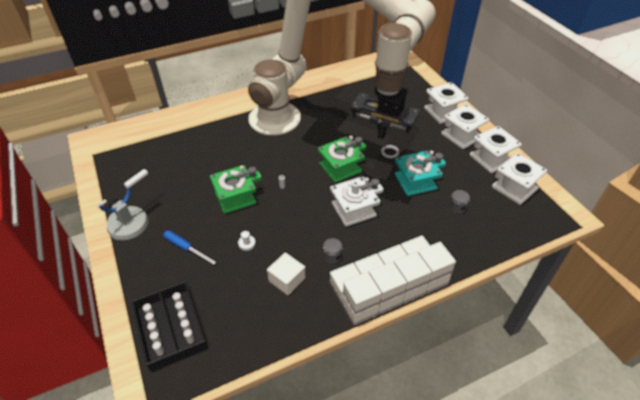

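```bash
python3 - <<'E'
from h import *
w=load("w11")
p=ray(w,318,71,.126);h=ray(w,293,104,.107);e=ray(w,329,59,.098)
b=ray(w,349,31,.123);print(p,h,e,b)
def ang(v): return np.arctan2(-v[0],-v[1])
ey=np.array([-np.sin(-.031),np.cos(-.031)])
for v in(p-h,e-h,b-h): print(np.arctan2(-v[0],-v[1])+.031*-1, np.linalg.norm(v[:2]))
E
```

```text
[0.55585189 0.09788501 0.126     ] [0.55672406 0.13054881 0.107     ] [0.55637551 0.08140997 0.098     ] [0.55591976 0.06021508 0.123     ]
-0.004304898769812535 0.032675437615568646
-0.02390695069464416 0.04914007853635688
-0.01956489949422345 0.07033832507012727
```

```bash
python3 -c "
from h import *
print(r.finish_job())"
```

```text
the job is handed in; nothing more can be done
None
```

I seated the lugged insert in the ring, swung the clamp arm in to its stop and handed the job in at about 14.6 s. The hand-in gave no verdict.

- **Seating:** I found the slot line in the camera pictures, at about 0.28 rad in the world frame, so the lugs dropped in at the first try with no shuffling. I met no contact until the grip height matched lugs on the deck (94 mm, as expected). There the wrist force rose by about 8 N.
- **Clamp:** I pushed the pin round with the shut fingers to the stop. The wrist force was about 12–14 N there.
- **Last checks:**
  - The pictures show the clamp within about 0.03 rad of fully in.
  - The insert's boss top measures within about 3 mm of the seat centre.
  - The wrist and scene pictures show no disturbance of the plug, pistons, carton, wrist pin, shim or driver. I judged that by eye and did not measure it.
  - The gripper was clear of everything, about 10 cm above and to the side of the cylinder.
- **Off-plan:**
  - Two move calls were refused for a missing spin entry and nothing moved.
  - The tool tilted by up to about 0.05 rad while pushing the clamp. The insert was already released by then.

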